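# Lay the packing block down against the vice

### The job

The saw is to rest on the tall wooden block while it is clamped in the vice. Without grasping or lifting it, push the tall upright block over towards the vice so that it lies flat on its broad side, then push it along the bench until its far end sits squared up flat against the front face of the vice's foot. Leave everything else on the bench where it is and as it stands.

Things in the scene. Friction and masses are not known exactly. Their poses are not given: they have to be found in the camera images.
- block_mid (a point): centre of the tall light-timber block, 50 x 70 x 140 mm, 0.2 to 0.45 kg, standing on end (centre 70 mm up). Axes fixed in the block: z along the 140 mm length (up at first), x along the 50 mm thickness, at first pointing towards the vice within 10 degrees. Pushed near its top along x it tips; past about 20 degrees of lean it falls onto its broad 70 x 140 mm side (centre then 25 mm up)
- block_end (a point): centre of the block's upper end face (50 x 70 mm), 70 mm from the block's centre along the block's z; after tipping this is the end nearest the vice, to be set against the vice's foot
- block: the same tall block; origin at the centre of the end face it stands on at the start, 140 mm from the other end. It stands 210 to 245 mm in front of the vice's foot (about -x of the vice), so after tipping some 4 to 8 cm of free bench is left between its end and the foot
- vice: grey steel bench vice, fixed, 150 mm deep, 155 mm high. Origin at the middle of the front face of its foot, at bench height. The foot is a plate 180 mm wide (along y) and 35 mm high with a flat upright front face at x = 0; x points from that face into the vice, z up. The rest of the vice is behind that face; its clamping screw with cross bar sticks out to 165 mm from the middle towards -y
- offcut: short upright offcut of the same timber, 50 x 70 x 85 mm, not to be touched; origin at the centre of its underside
- oil: orange plastic oil bottle, 64 mm across, 170 mm high, standing; origin at the centre of its underside
- tin: low tin with a pale label, 72 mm across, 75 mm high, standing; origin at the centre of its underside
- spool: black empty spool standing on its flange, 70 mm across, 50 mm high; origin at the centre of its underside
- file: hand file with an orange handle, 240 mm long, lying on the bench; origin under its middle, handle towards its -x
- spanner: steel spanner 200 mm long, lying on the bench; origin under its middle
Things that resemble listed ones, but are neither listed nor needed, are in the scene too. Leave any blue, purple or red look-alike of the block alone.

How it is judged:
By the outcome, as a careful person would: the job done as asked, in the order asked, and still so for the second after the job is handed in, with the robot touching nothing.
It also fails if it takes over 45 s, if anything falls off the work surface, if the arm or the gripper's body presses on something with over 40 N, if the wrist force passes 120 N, or if a joint passes its speed limit or range.

### The arm

A 7-joint arm with a two-finger parallel gripper is mounted at the origin on the work surface. World frame = base frame: x ahead of the robot, y to its left, z up, the work surface at z = 0. Lengths are in mm, angles in rad, forces in N, time in s.
With the tool pointing down it reaches from about 400 to 875 mm from the base axis. Payload 4.4 kg.
Tool frame: the origin (TCP) lies at the very end of the fingers, on their centre line; the grasp point (between the pads) lies 19 mm behind it; z points along the fingers, y is the line along which they close (so a half turn about z gives the same grasp; the last joint's range is limited). The gripper opens to 85 mm and grips with 20 to 120 N. Pads are 22 mm wide; open, the fingers measure 114 mm over their backs; the gripper's body (76 mm by 85 mm) begins 54 mm behind the grasp point. The pads swing forward as they close: fully open they stand 13 mm farther back than shut.
Start: joints at [-1.307, 0.628, 0.038, 1.517, -0.027, 0.996, -0.02], TCP at [210.481, 614.992, 231.313] pointing down, gripper open.
Joint ranges: [-3.06, 3.06], [-0.37, 2.12], [-1.25, 1.32], [0.18, 2.47], [-1.1, 4.24], [0.23, 1.98], [-2.94, 2.94]. Speed limits (rad/s): [2.57, 2.57, 3.14, 3.14, 3.14, 3.14, 3.14].

### API

Orientations are given as [roll, pitch, yaw] about the fixed x, y, z axes, in that order (R = Rz(yaw) Ry(pitch) Rx(roll)).
In Python, from cell import read_state, get_image, camera_info, finish_job gives the robot as it stands.
- The arm moves only by the tool play_rows, never from a script. Its argument "deltas" is one flat list of numbers, 7 for each row, row after row: the shift along the tool's x, y, z in mm, then the turn, a rotation vector about the tool's x, y, z in rad, then the opening, from 0 (shut) to 1 (fully open). In form: [dx, dy, dz, ax, ay, az, grip, dx, dy, dz, ax, ay, az, grip, ...]. A call has 1 to 10 rows; each row is the pose to reach, as a shift and turn from the pose commanded when the call began, along the tool's axes at that moment; what a row does not reach only later rows make up. A row lasts 1/8 s, in which the tool goes at most 62.5 mm and 10.7 degrees, less where a joint would pass 70% of its speed; a pose out of reach is approached as far as the arm can. A call with a gripper value outside its range is refused whole. The fingers move at their own pace and stop on an object; the grip force is fixed at half the most. Time passes only in rows, so rows that repeat a pose let the fingers close. It gives the time, the measured TCP pose, the force, the opening and the grip force at its end, in the units of the state.
- read_state(): the state, without advancing time (a new reading comes with each control period).
- get_image(name): name is "side" or "top" or "wrist"; returns the picture (400x640x3 uint8, red, green, blue); there is no depth.
- camera_info(name): a dict with "fx", "fy", "cx", "cy" (pixels), "T" (4x4, takes a point from camera to world coordinates). Camera axes: x right, y down, z forward; pixel columns grow to the right and rows downward; lengths in mm; the calibration is good to about 2 mm. A picture is of the moment at which its call begins: read the wrist's pose just before it. camera_info takes no time and is no camera call; for the wrist camera it gives the pose at the moment of the call.
- finish_job(): hands the job in; it is judged then, once.
The state is a dict: "clock": time; "qpos": joint angles; "qd": joint speeds; "tau": joint torques, N m; "eef_pos": TCP position; "tool_rot": TCP orientation; "force": force on the tool from outside, world axes, zero at the start; "torque": the same for the moment, N m; "width": finger opening in mm; "gripper_force": force on a finger pad.
Only numpy, scipy, OpenCV 4.12 (cv2) and the standard library are available. Lean on these libraries where they do the work, as an engineer would, in place of code of your own. Each camera call takes 0.05 s, during which the arm holds its last target. There are 200 camera calls.

## Working session

There is one attempt and no reset: what is moved stays moved. The work goes in short steps, Python scripts to look and compute and a tool call to move; the robot and the scene stay as the last step left them, time stands still between calls to the robot, and variables do not carry over. Pictures are saved under pics/ and viewed, at most 10 in all, crops included, and the job is handed in when it is done.

Besides the shell and the picture viewer there is one more tool, called after "Emit:" as a command line: name --argument value ..., lists and objects as JSON in quotes. play_rows: Moves the arm, as the interface text tells. Its arguments: {"type":"object","properties":{"deltas":{"type":"array"}},"required":["deltas"]}

```bash
mkdir -p pics
python3 - <<'E'
from cell import *
import cv2
s=read_state();print(s)
for n in("top","side"):
    im=get_image(n);cv2.imwrite(f"pics/{n}0.png",im[:,:,::-1]);c=camera_info(n);print(n,c)
E
```

```text
{'clock': 0.0, 'qpos': array([-1.3068105 ,  0.62932694,  0.03845482,  1.51837225, -0.02697704,
        0.99630504, -0.02000398]), 'qd': array([ 0.00015821,  0.00047029, -0.00157109, -0.00141862,  0.00068938,
       -0.00037889, -0.00082416]), 'tau': array([ 4.86963636e-04, -5.63415456e+01,  1.22624706e+00, -1.93443811e+01,
        1.09412265e-02,  1.05574768e-02,  1.10869880e-05]), 'eef_pos': array([210.27915311, 614.38341962, 230.40041186]), 'tool_rot': array([-3.13970009e+00,  5.09806572e-05,  2.81180488e+00]), 'force': array([0.0548226 , 0.72994287, 0.16415584]), 'torque': array([ 0.0312564 , -0.0022757 , -0.04399068]), 'gripper_force': 0.0, 'width': 85.52326525295568}
top {'fx': 515.1212032416393, 'fy': 515.1212032416393, 'cx': 315.45620096206466, 'cy': 195.82157212838266, 'T': array([[ 1.41689046e-02, -9.97195767e-01,  7.34836305e-02,
         4.95033391e+02],
       [-9.99867616e-01, -1.35421883e-02,  9.01991374e-03,
        -1.12860942e+02],
       [-7.99949064e-03, -7.36017047e-02, -9.97255633e-01,
         1.11391802e+03],
       [ 0.00000000e+00,  0.00000000e+00,  0.00000000e+00,
         1.00000000e+00]])}
side {'fx': 498.9308418775555, 'fy': 498.9308418775555, 'cx': 320.03739320022703, 'cy': 204.83115442439683, 'T': array([[ 8.07880195e-01, -3.81980628e-01,  4.48798831e-01,
         4.20790667e+01],
       [-5.89345822e-01, -5.22269495e-01,  6.16365214e-01,
        -8.31534850e+02],
       [-1.04563237e-03, -7.62446965e-01, -6.47049868e-01,
         8.68762965e+02],
       [ 0.00000000e+00,  0.00000000e+00,  0.00000000e+00,
         1.00000000e+00]])}
```

View pics/top0.png

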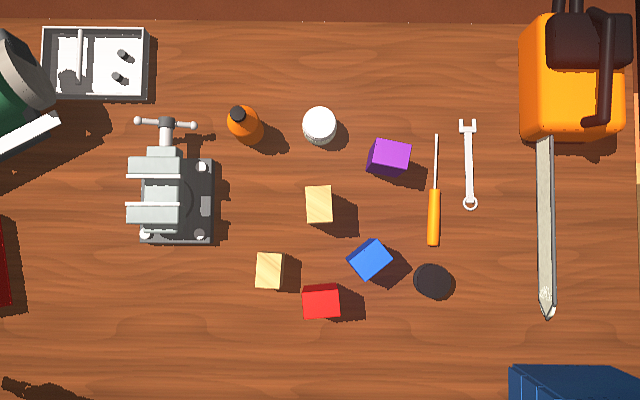

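View pics/side0.png

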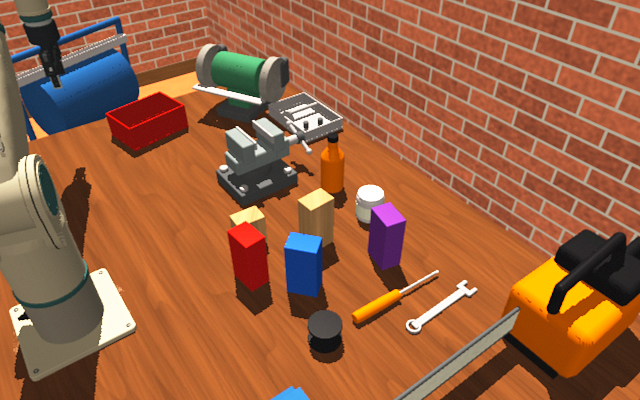

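Run:
```python
import cv2
im=cv2.imread("pics/top0.png")[140:290,190:350]
a=cv2.resize(im,None,fx=5,fy=4.0*5/4,interpolation=cv2.INTER_CUBIC)
cv2.imwrite("pics/c1.png",cv2.resize(im,(640,600),interpolation=cv2.INTER_CUBIC))
im=cv2.imread("pics/side0.png")[110:260,200:360]
cv2.imwrite("pics/c2.png",cv2.resize(im,(640,600),interpolation=cv2.INTER_CUBIC))
```

```text
(no output)
```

View pics/c1.png

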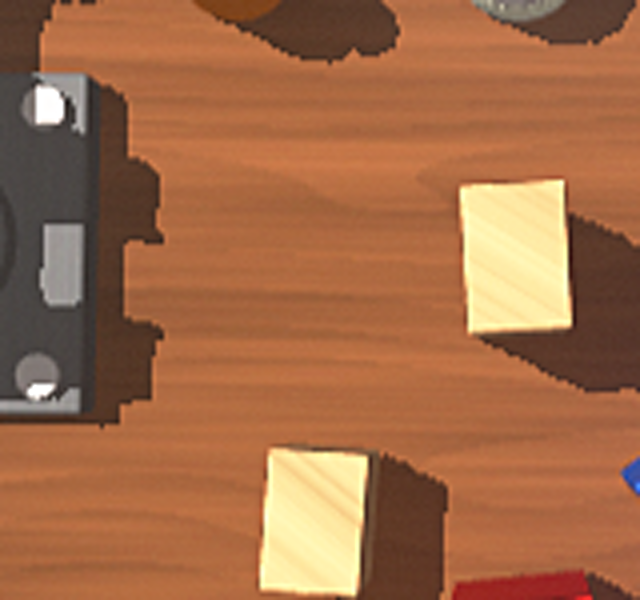

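View pics/c2.png

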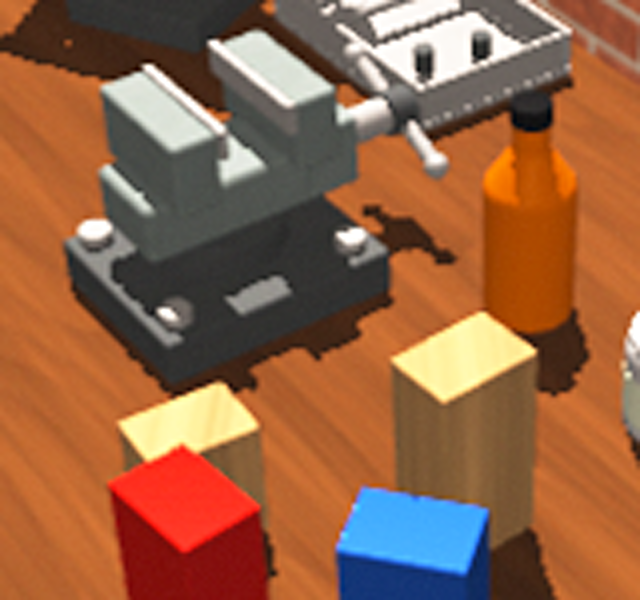

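```bash
cat > h.py <<'E'
import numpy as np
from cell import *
def w(n,p,z):
    c=camera_info(n);T=c["T"];p=np.atleast_2d(np.array(p,float))
    d=np.c_[(p[:,0]-c["cx"])/c["fx"],(p[:,1]-c["cy"])/c["fy"],np.ones(len(p))]@T[:3,:3].T
    o=T[:3,3];return o+d*((z-o[2])/d[:,2:])
def crop(n,p,ox,oy,z): return w(n,(np.array(p,float)+.5)/4-.5+[ox,oy],z)
E
python3 - <<'E'
from h import *
np.set_printoptions(precision=1,suppress=True)
def rep(nm,P):
    e=np.linalg.norm(np.roll(P,-1,0)-P,axis=1)
    print(nm,P[:,:2].tolist().__repr__() if 0 else P[:,:2],'c',P.mean(0)[:2],'edges',e,
     'ang of edges deg',np.degrees(np.arctan2(*(np.roll(P,-1,0)-P)[:,1::-1].T)))
T=lambda p,z:crop("top",p,190,140,z); S=lambda p,z:crop("side",p,200,110,z)
rep('block',T([(460,185),(565,180),(572,326),(469,333)],140))
rep('block side',S([(392,362),(485,313),(536,352),(443,403)],140))
rep('offcut',T([(268,447),(368,455),(358,597),(260,590)],85))
rep('vice top35',T([(88,75),(82,412)],35)); rep('vice z0',T([(99,75),(93,412)],0))
rep('vice side35',S([(168,352),(388,262)],35)); rep('vice side0',S([(172,380),(388,290)],0))
print(w("top",[(245,115),(320,127),(372,258)],0)); print('blue top',w("top",[(346,262),(372,238),(393,262),(365,281)],140),'purple top',w("top",[(367,170),(374,139),(411,146),(404,176)],140))
E
```

```text
block [[ 585.5  -83.2]
 [ 588.5 -133. ]
 [ 519.3 -137.2]
 [ 515.3  -88.6]] c [ 552.2 -110.5] edges [49.9 69.3 48.7 70.3] ang of edges deg [ -86.5 -176.6   94.7    4.4]
block side [[ 516.   -93.7]
 [ 585.5  -88.7]
 [ 587.8 -135.1]
 [ 518.9 -140. ]] c [ 552.1 -114.4] edges [69.6 46.4 69.1 46.4] ang of edges deg [   4.1  -87.1 -175.9   93.6]
offcut [[458.5  11.9]
 [455.2 -37.9]
 [385.4 -34.3]
 [388.1  14.3]] c [421.8 -11.5] edges [49.9 70.  48.6 70.5] ang of edges deg [-93.7 177.   86.8  -1.9]
vice top35 [[651.  117.6]
 [473.5 115.6]] c [562.2 116.6] edges [177.5 177.5] ang of edges deg [-179.4    0.6]
vice z0 [[656.1 119.1]
 [472.9 117.1]] c [564.5 118.1] edges [183.2 183.2] ang of edges deg [-179.4    0.6]
vice side35 [[471.3 108. ]
 [643.  104.1]] c [557.2 106. ] edges [171.8 171.8] ang of edges deg [ -1.3 178.7]
vice side0 [[476.9 119.8]
 [649.7 116. ]] c [563.3 117.9] edges [172.9 172.9] ang of edges deg [ -1.3 178.7]
[[ 753.    54.5    0. ]
 [ 728.4 -110.6    0. ]
 [ 444.9 -226.1    0. ]]
blue top [[ 443.  -163.1  140. ]
 [ 488.6 -211.6  140. ]
 [ 444.3 -251.3  140. ]
 [ 408.2 -199.   140. ]] purple top [[ 617.4 -201.4  140. ]
 [ 677.1 -214.3  140. ]
 [ 664.5 -284.9  140. ]
 [ 606.8 -271.6  140. ]]
```

Emit:
play_rows --deltas '[-29,-32,0,0,0,0.117,0.4,-58,-64,0,0,0,0.234,0.4,-88,-96,0,0,0,0.351,0.4,-117,-128,0,0,0,0.468,0.4,-146,-160,0,0,0,0.585,0.4,-175,-191,0,0,0,0.702,0.4,-204,-223,0,0,0,0.819,0.4,-234,-255,0,0,0,0.937,0.4,-263,-287,0,0,0,1.054,0.4,-292,-319,0,0,0,1.171,0.4]'

```text
clock: 1.35
eef_pos: [383.7, 217.3, 231.2]
tool_rot: [-3.141, 0.0, 1.637]
force: [-0.0, 0.3, -0.1]
width: 34.1
gripper_force: 0.0
```

Emit:
play_rows --deltas '[-41,14,0,0,0,0,0.4,-82,29,0,0,0,0,0.4,-122,43,0,0,0,0,0.4,-163,58,0,0,0,0,0.4,-204,72,0,0,0,0,0.4,-245,87,0,0,0,0,0.4,-285,101,0,0,0,0,0.4,-326,116,0,0,0,0,0.4,-367,130,0,0,0,0,0.4,-407,145,0,0,0,0,0.4]'

```text
clock: 2.6
eef_pos: [556.7, -178.4, 230.9]
tool_rot: [-3.141, -0.0, 1.641]
force: [0.6, 0.0, -0.0]
width: 34.1
gripper_force: 0.0
```

Emit:
play_rows --deltas '[0,0,20,0,0,0,0.4,0,0,45,0,0,0,0.4,0,0,70,0,0,0,0.4,0,0,95,0,0,0,0.4,0,0,112,0,0,0,0.4,0,0,112,0,0,0,0.4]'

```text
clock: 3.35
eef_pos: [555.6, -176.9, 118.1]
tool_rot: [-3.139, -0.001, 1.641]
force: [0.8, 0.3, 0.2]
width: 34.2
gripper_force: 0.0
```

Emit:
play_rows --deltas '[10,0,0,0,0,0,0.4,20,0,0,0,0,0,0.4,26,0,0,0,0,0,0.4,31,0,0,0,0,0,0.4,36,0,0,0,0,0,0.4,41,0,0,0,0,0,0.4,46,0,0,0,0,0,0.4,51,0,0,0,0,0,0.4]'

```text
clock: 4.35
eef_pos: [552.9, -126.0, 119.2]
tool_rot: [-3.141, -0.0, 1.641]
force: [0.7, -0.6, 0.1]
width: 34.0
gripper_force: 0.3
```

Run:
```python
from h import *
import cv2
cv2.imwrite("pics/s1.png",cv2.resize(get_image("side")[60:260,200:440,::-1],(720,600)))
```

```text
(no output)
```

View pics/s1.png

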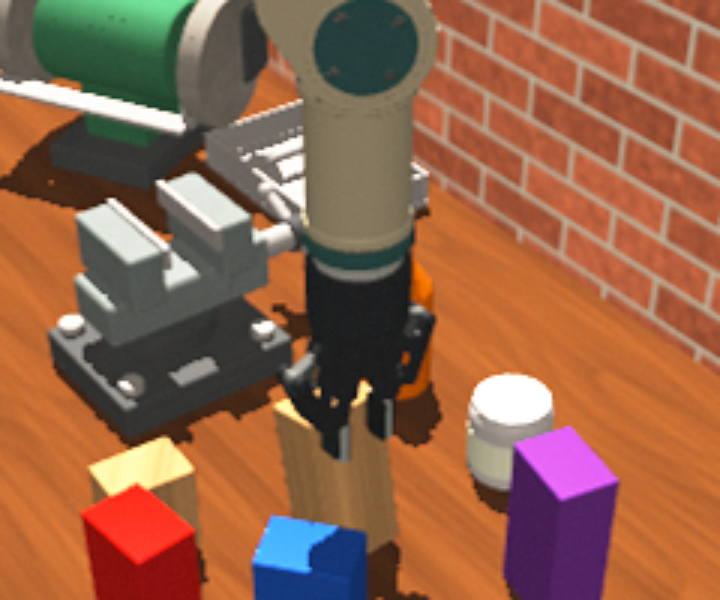

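The picture shows the block (about 330,460 in the crop) leaning towards the vice, with both fingers on its back face. It is tipping rather than sliding, so I'll continue.

Emit:
play_rows --deltas '[5,0,0,0,0,0,0.4,10,0,0,0,0,0,0.4,15,0,0,0,0,0,0.4,20,0,0,0,0,0,0.4,25,0,0,0,0,0,0.4,30,0,0,0,0,0,0.4,34,0,0,0,0,0,0.4,34,0,0,0,0,0,0.4,34,0,0,0,0,0,0.4]'

```text
clock: 5.52
eef_pos: [550.6, -92.7, 119.3]
tool_rot: [3.141, 0.0, 1.641]
force: [0.3, 0.9, -0.7]
width: 33.9
gripper_force: 0.0
```

Emit:
play_rows --deltas '[-15,0,-10,0,0,0,0.4,-35,0,-10,0,0,0,0.4,-55,0,-10,0,0,0,0.4,-70,0,-10,0,0,0,0.4,-70,0,-10,0,0,0,0.4]'

```text
clock: 6.15
eef_pos: [555.1, -164.5, 129.2]
tool_rot: [-3.141, 0.001, 1.638]
force: [-0.6, 0.2, -0.4]
width: 34.2
gripper_force: 0.0
```

Run:
```python
from h import *
import cv2
cv2.imwrite("pics/t1.png",cv2.resize(get_image("top")[140:290,190:350,::-1],(640,600),interpolation=cv2.INTER_CUBIC))
```

```text
(no output)
```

View pics/t1.png

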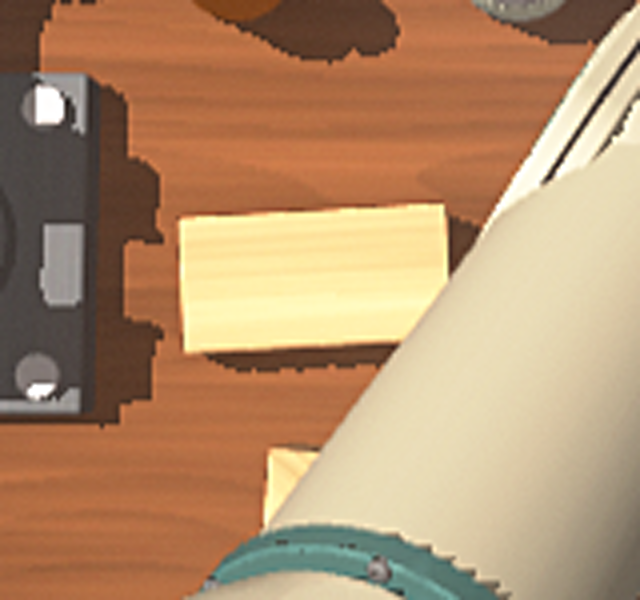

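The block lies flat with its top corners at crop pixels (179,218), (185,352) and (443,204). Its far end faces the vice foot.

Run:
```python
from h import *
np.set_printoptions(precision=1,suppress=True)
P=crop("top",[(179,218),(443,204),(449,338),(185,352)],190,140,50);print(P,P.mean(0))
d=np.roll(P,-1,0)-P;print(np.linalg.norm(d,axis=1),np.degrees(np.arctan2(d[:,1],d[:,0])));print(read_state()["eef_pos"])
```

```text
[[574.7  65.   50. ]
 [583.8 -71.8  50. ]
 [514.5 -76.   50. ]
 [505.4  60.1  50. ]] [544.6  -5.7  50. ]
[137.1  69.4 136.4  69.5] [ -86.2 -176.5   93.8    4. ]
[ 555.2 -162.9  129. ]
```

Emit:
play_rows --deltas '[25,-2,0,0,0,0.035,0.4,51,-4,0,0,0,0.07,0.4,51,-4,25,0,0,0.07,0.4,51,-4,50,0,0,0.07,0.4,51,-4,75,0,0,0.07,0.4,51,-4,95,0,0,0.07,0.4,51,-4,108,0,0,0.07,0.4,51,-4,115,0,0,0.07,0.4,51,-4,115,0,0,0.07,0.4]'

```text
clock: 7.32
eef_pos: [547.9, -111.4, 14.2]
tool_rot: [-3.141, -0.0, 1.571]
force: [-0.9, -0.1, 0.6]
width: 34.0
gripper_force: 0.0
```

Emit:
play_rows --deltas '[10,0,0,0,0,0,0.4,18,0,0,0,0,0,0.4,24,0,0,0,0,0,0.4,30,0,0,0,0,0,0.4,36,0,0,0,0,0,0.4,42,0,0,0,0,0,0.4,48,0,0,0,0,0,0.4,54,0,0,0,0,0,0.4,59,0,0,0,0,0,0.4,62,0,0,0,0,0,0.4]'

```text
clock: 8.57
eef_pos: [548.1, -49.3, 14.3]
tool_rot: [3.141, -0.0, 1.571]
force: [0.5, -2.9, 1.5]
width: 34.4
gripper_force: 1.5
```

Run:
```python
from h import *
import cv2
cv2.imwrite("pics/t2.png",cv2.resize(get_image("top")[140:290,190:350,::-1],(640,600),interpolation=cv2.INTER_CUBIC))
```

```text
(no output)
```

View pics/t2.png

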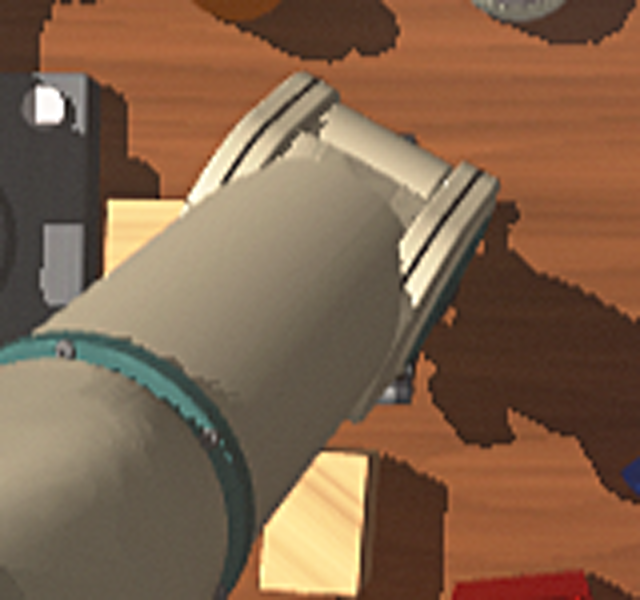

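The block's near-square front edge is at crop column 107, about 15 mm short of the foot. I'll approach slowly while watching the force.

Emit:
play_rows --deltas '[3,0,0,0,0,0,0.4,6,0,0,0,0,0,0.4,8,0,0,0,0,0,0.4,10,0,0,0,0,0,0.4,12,0,0,0,0,0,0.4,13,0,0,0,0,0,0.4]'

```text
clock: 9.38
eef_pos: [547.9, -36.6, 14.2]
tool_rot: [-3.141, 0.0, 1.571]
force: [0.0, -4.4, 1.7]
width: 34.2
gripper_force: 2.3
```

Emit:
play_rows --deltas '[1,0,0,0,0,0,0.4,1,0,0,0,0,0,0.4,2,0,0,0,0,0,0.4,2,0,0,0,0,0,0.4]'

```text
clock: 9.88
eef_pos: [548.0, -36.5, 14.3]
tool_rot: [3.141, 0.002, 1.57]
force: [-0.6, -6.9, 1.2]
width: 34.6
gripper_force: 3.5
```

Emit:
play_rows --deltas '[1,0,0,0,0,0,0.4,1,0,0,0,0,0,0.4,2,0,0,0,0,0,0.4,2,0,0,0,0,0,0.4]'

```text
clock: 10.38
eef_pos: [548.5, -36.6, 14.4]
tool_rot: [3.14, 0.005, 1.569]
force: [-0.3, -10.5, -0.3]
width: 34.3
gripper_force: 5.3
```

```bash
python3 -c "
from cell import *
s=read_state();print(s['force'],s['torque'],s['eef_pos'])"
```

```text
[ -0.29213025 -10.45559527  -0.27083203] [-2.09255882 -0.08424998  0.19741787] [548.46221199 -36.55989343  14.42563048]
```

Emit:
play_rows --deltas '[2,0,0,0,0,0,0.4,4,0,0,0,0,0,0.4,6,0,0,0,0,0,0.4,8,0,0,0,0,0,0.4,8,0,0,0,0,0,0.4,8,0,0,0,0,0,0.4]'

```text
clock: 11.12
eef_pos: [548.9, -36.6, 14.9]
tool_rot: [3.137, 0.014, 1.564]
force: [-0.9, -25.9, 1.5]
width: 34.2
gripper_force: 12.6
```

```bash
python3 -c "
from cell import *
s=read_state();print(s['force'],s['torque'],s['eef_pos'],s['tool_rot'])"
```

```text
[ -0.94259588 -25.90775991   1.45913361] [-4.9911532   0.18479363  0.51309263] [548.87549279 -36.64682957  14.87528813] [3.13709774 0.01431692 1.56411396]
```

Emit:
play_rows --deltas '[-6,0,0,0,0,0,0.4,-12,0,0,0,0,0,0.4,-18,0,0,0,0,0,0.4,-30,0,0,0,0,0,0.4,-45,0,0,0,0,0,0.4,-60,0,0,0,0,0,0.4,-60,0,-30,0,0,0,0.4,-60,0,-75,0,0,0,0.4,-60,0,-120,0,0,0,0.4,-60,0,-165,0,0,0,0.4]'

```text
clock: 12.38
eef_pos: [547.6, -85.6, 180.8]
tool_rot: [-3.141, 0.0, 1.57]
force: [1.1, -0.1, -0.4]
width: 34.2
gripper_force: 0.0
```

Emit:
play_rows --deltas '[-50,0,0,0,0,0,0.4,-100,0,0,0,0,0,0.4,-150,0,0,0,0,0,0.4,-200,0,0,0,0,0,0.4,-200,0,0,0,0,0,0.4]'

```text
clock: 13.0
eef_pos: [545.6, -291.8, 179.6]
tool_rot: [-3.141, 0.004, 1.562]
force: [-0.5, 0.6, -0.3]
width: 34.2
gripper_force: 0.0
```

Run:
```python
from h import *
import cv2
cv2.imwrite("pics/t3.png",cv2.resize(get_image("top")[140:290,190:350,::-1],(640,600),interpolation=cv2.INTER_CUBIC))
a=get_image("side");cv2.imwrite("pics/s3.png",cv2.resize(a[100:260,190:390,::-1],(750,600),interpolation=cv2.INTER_CUBIC))
```

```text
(no output)
```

View pics/t3.png

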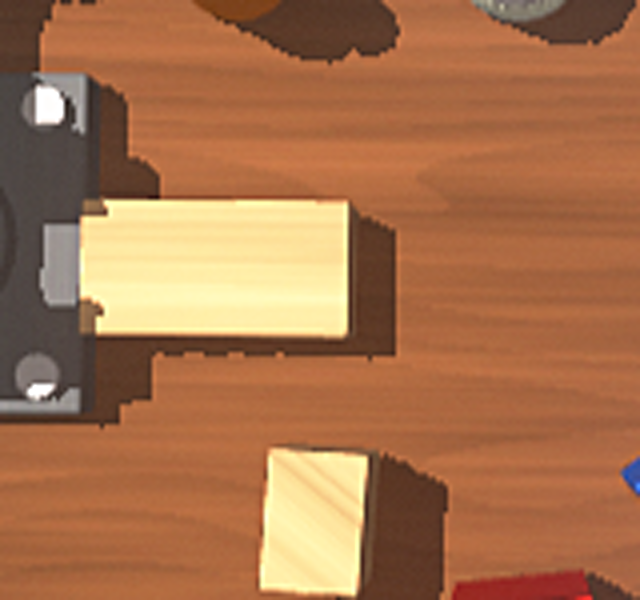

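View pics/s3.png

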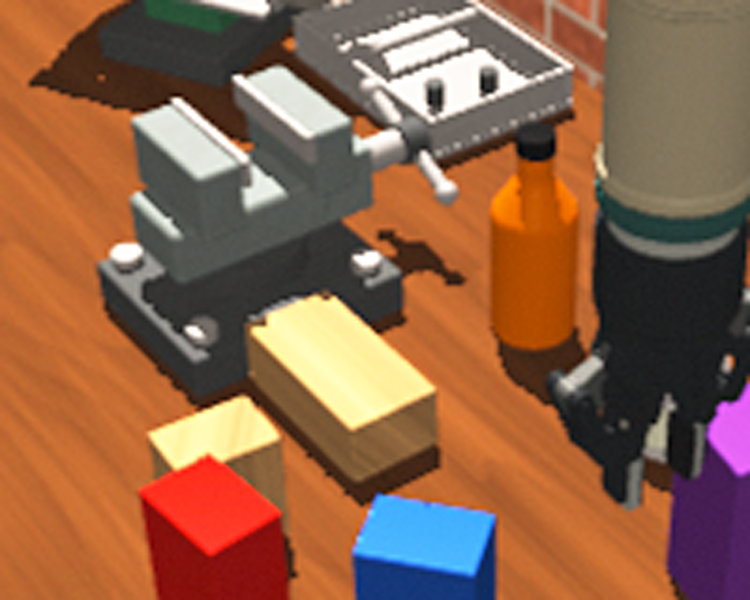

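The block lies flat with its end against the foot: the end edge is at crop column 81 in the top view, where the foot's face is. Its rear edge (350,201)–(348,338) runs parallel to the foot edge. The offcut, bottle and look-alike blocks are where they were, and the gripper is clear.

```bash
python3 -c "
from cell import *
print(finish_job())"
```

```text
the job is handed in; nothing more can be done
None
```

The job is handed in: I tipped the tall block over towards the vice and pushed it until its far end sat flat and square against the front of the vice's foot, and nothing else in view had moved.

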